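# Close the long scissors in their inspection nest

## Task

The joint of the long pair of scissors has just been passed, so shut it: with the fingers closed, push the outside of its free finger loop gently with the fingertips until the two loops meet, then draw back clear of it. Pinch and lift nothing, leave the pair seated in its nest, do not touch the two shorter pairs, which stay open because their joints still wait for inspection, and disturb nothing else on the table.

Things in the scene. Friction and masses are not known exactly. Their poses are not given: they have to be found in the camera images.
- long_pair: Long slim scissors (185 mm; the two other pairs are 162 mm with wider blades), flat and partly open on a fixed beech board, at z = 18 to 27 mm over the table. This is the fixed half: origin on its underside, 2 mm ahead of the rivet; x points along its blade to the points, y to the side of its own loop, z up. Its loop is 57 x 28 mm, centre at x -64, y +15 mm, over a steel post on the board.
- long_pair_blade (a joint): Opening angle of the long pair: 0 = shut, loops meeting side by side; grows as it opens, at most 0.59 rad. It starts between 0.35 and 0.5. The joint is stiff: about 1 to 2 N at the loop moves it, and it stays where it is left.
- long_pair_free_loop (a point): Centre of the long pair's free loop, mid height (z = 22.5 mm): oval ring 57 mm in x, 28 mm in y, 9 mm thick; axes turn with the free half. Push on its outside, the -y side, 14 mm from this centre; shutting moves it to +y. Shut, this centre lies at x -64, y -15 mm in long_pair. There is no board under this loop, so fingertips can go down beside it to below its underside (z = 18 mm).
- long_pair_pivot (a point): Rivet of the long pair, about which the free half turns (vertical axis); axes as long_pair.
- nest_long: The fixed beech board under the long pair, on the table (z = 0), 18 mm thick, 21 mm under the blades; axes and plan origin as long_pair. It covers x -38 to +98, y -18 to +42 mm, and x -90 to -38, y -1 to +42 mm: there is no wood under the free loop. A 9 mm post (z to 31 mm) stands in the fixed loop, two 6 mm pins (z to 28 mm) at (-22, +16) and (+70, -7) mm: the pair can slide about 2 mm only.
- short_a_free_loop (a point): Centre of the free loop (38 x 33 mm, reaching 17 mm from this point) of one of the two shorter pairs (162 mm, wider blades), which lies in the same way on its own board of 174 x 60 x 18 mm. Leave alone.
- short_b_free_loop (a point): The same of the other shorter pair. Leave alone.
- short_a: Fixed half of the first shorter pair: origin on its underside near the middle of its length, x to the points. Loops reach back to x -81 mm, points to +81 mm. Leave alone.
- short_b: Fixed half of the second shorter pair, axes likewise. Leave alone.
- oil_can: Loose small oil can standing behind the nests, 38 mm wide, 118 mm high, origin under the middle. Leave alone.
- washer_box: Loose small white carton of washers lying in front of the nests at the right, 36 x 50 x 22 mm, origin under the middle. Leave alone.
- glue_bottle: Loose white glue bottle with an orange spout standing at the back right, 32 mm wide, 85 mm high, origin under the middle. Leave alone.
- eraser: Loose white and pink eraser lying in front of the nests, 19 x 43 x 13 mm, origin under the middle. Leave alone.
Not all that is in view belongs to the job. There is more than one size of the long_pair; the job needs the larger.

How it is judged:
By the outcome, as a careful person would: the job done as asked, in the order asked, and still so for the second after the job is handed in, with the robot touching nothing.
It also fails if it takes over 29 s, if anything falls off the work surface, if the arm or the gripper's body presses on something with over 40 N, if the wrist force passes 120 N, or if a joint passes its speed limit or range.

## Robot

A 7-joint arm with a two-finger parallel gripper is mounted at the origin on the work surface; the furniture and walls round the work are solid. World frame = base frame: x ahead of the robot, y to its left, z up, the work surface at z = 0. Lengths are in m, angles in rad, forces in N, time in s.
With the tool pointing down it reaches from about 0.425 to 0.925 m from the base axis. Payload 6.8 kg.
Tool frame: the origin (TCP) lies at the very end of the fingers, on their centre line; the grasp point (between the pads) lies 19 mm behind it (r.tcp_to_grasp is the distance from the TCP to the grasp point, in m); z points along the fingers, y is the line along which they close (so a half turn about z gives the same grasp; the last joint's range is limited). The gripper opens to 85 mm and grips with 20 to 120 N. Pads are 22 mm wide; open, the fingers measure 114 mm over their backs; the gripper's body (76 mm by 85 mm) begins 54 mm behind the grasp point. The pads swing forward as they close: fully open they stand 13 mm farther back than shut.
Start: joints at [1.176, 0.477, 0.022, 1.555, -0.011, 1.109, -0.083], TCP at [0.191, -0.647, 0.231] pointing down, gripper open.
Joint ranges: [-2.96, 2.96], [-0.34, 2.1], [-1.41, 1.46], [0.24, 2.44], [-1.37, 4.51], [0.17, 1.92], [-2.96, 2.96]. Speed limits (rad/s): [2.39, 2.39, 3.14, 3.14, 3.14, 3.14, 3.14].

## Interface

Orientations are given as a rotation vector (axis times angle).
In Python, from bench import r gives the robot as it stands.
- The arm moves only by the tool step_arm, never from a script. Its argument "moves" is a list of rows, each a list of 7 numbers: the shift along the tool's x, y, z in mm, then the turn, a rotation vector about the tool's x, y, z in rad, then the finger opening in mm, from 0 to 85.4. A call has 1 to 8 rows; each row is the pose to reach, as a shift and turn from the pose commanded when the call began, along the tool's axes at that moment; what a row does not reach only later rows make up. A row lasts 1/10 s, in which the tool goes at most 50 mm and 8.59 degrees, less where a joint would pass 70% of its speed; a pose out of reach is approached as far as the arm can. A call with a gripper value outside its range is refused whole. The fingers move at their own pace and stop on an object; "grip_force" is the grip in N (left out, the last holds). Time passes only in rows, so rows that repeat a pose let the fingers close. It gives the time, the measured TCP pose, the force, the opening and the grip force at its end, in the units of the state.
- r.get_obs(): the state, without advancing time (a new reading comes with each control period).
- r.grab_frame(name): name is "scene" or "top" or "wrist"; returns a dict with "image" (384x512x3 uint8, red, green, blue), "depth" (384x512 float32, m along the optical axis (not along the pixel's ray), 0 where there is no reading), "mtx" (3x3 intrinsics, pixels), "rvec" (rotation vector, rad) and "tvec" (3), from world to camera coordinates, as OpenCV has them. Camera axes: x right, y down, z forward; pixel columns grow to the right and rows downward; lengths in m; the calibration is good to about 2 mm. A picture is of the moment at which its call begins.
- r.hand_in(): hands the job in; it is judged then, once.
The state is a dict: "clock": time; "joints": joint angles; "qvel": joint speeds; "tau": joint torques, N m; "tcp_pos": TCP position; "orientation": TCP orientation; "contact_force": force on the tool from outside, world axes, zero at the start; "moment": the same for the moment, N m; "grip_width": finger opening in m; "gripper_force": force on a finger pad.
Only numpy, scipy, OpenCV 4.12 (cv2) and the standard library are available. Lean on these libraries where they do the work, as an engineer would, in place of code of your own. Each camera call takes 0.05 s, during which the arm holds its last target. There are 200 camera calls.

## Working session

There is one attempt and no reset: what is moved stays moved. The work goes in short steps, Python scripts to look and compute and a tool call to move; the robot and the scene stay as the last step left them, time stands still between calls to the robot, and variables do not carry over. Pictures are saved under pics/ and viewed, at most 10 in all, crops included, and the job is handed in when it is done.

Besides the shell and the picture viewer there is one more tool, called after ">>>" by a JSON object that holds its "op" and its "data". step_arm: Moves the arm, as the interface text tells. Its arguments: {"type":"object","properties":{"moves":{"type":"array","items":{"type":"array","items":{"type":"number"}}},"grip_force":{"type":"number"}},"required":["moves"]}

```bash
mkdir -p pics
cat > h.py <<'E'
import numpy as np, cv2
from bench import r
def grab(n):
    f=r.grab_frame(n); np.savez(f'{n}.npz',**f); return f
def toworld(f,uv,z):
    R,_=cv2.Rodrigues(np.array(f['rvec'],float)); t=np.array(f['tvec'],float).reshape(3)
    uv=np.atleast_2d(np.array(uv,float)); d=np.c_[uv,np.ones(len(uv))]@np.linalg.inv(f['mtx']).T@R; c=-R.T@t
    return c+d*((z-c[2])/d[:,2])[:,None]
def topix(f,P):
    return cv2.projectPoints(np.atleast_2d(np.array(P,float)),np.array(f['rvec'],float),np.array(f['tvec'],float),f['mtx'],None)[0][:,0]
E
python3 - <<'E'
from h import *
for n in('top','scene'):
    f=grab(n); cv2.imwrite(f'pics/{n}0.png',f['image'][:,:,::-1])
    R,_=cv2.Rodrigues(f['rvec']);print(n,-R.T@f['tvec'].ravel(),f['mtx'][0,0])
o=r.get_obs();print(o['tcp_pos'],o['orientation'],o['clock'])
E
```

```text
top [ 0.22706973 -0.25343813  1.16660707] 448.6147346175223
scene [-0.07515965 -0.88336614  0.44438335] 398.0062773682044
[ 0.19077153 -0.64692697  0.23040185] [-3.10774789e+00 -4.48747671e-01  5.62451526e-04] 0.1
```

View pics/top0.png

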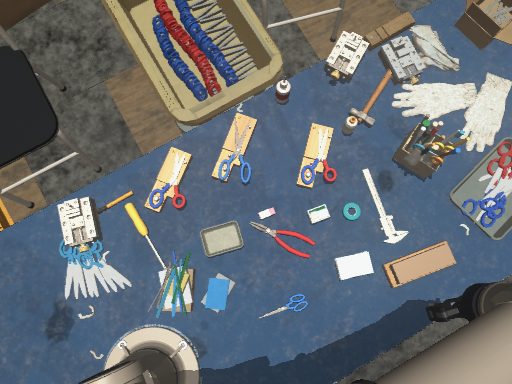

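View pics/scene0.png

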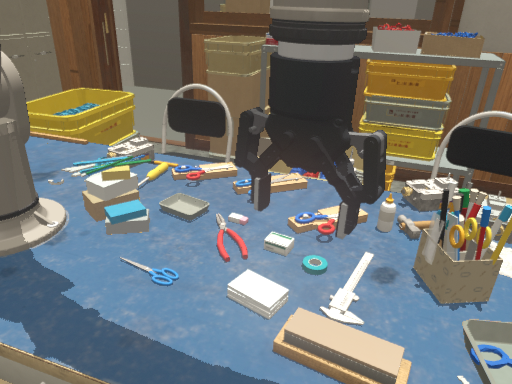

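Three candidates: pairs at about (168,180), (236,147) and (317,156) in the top view. The middle one looks longest; the blue scissors at (285,306) are not in a nest. I'll enlarge to confirm.

Run:
```python
from h import *
f=dict(np.load('top.npz'))
c=f['image'][95:215,140:345,::-1]
c=cv2.resize(c[5:100,60:130],None,fx=6,fy=6,interpolation=cv2.INTER_CUBIC)
# middle big; others stacked right
a=f['image'][145:215,140:195,::-1]; b=f['image'][120:190,290:345,::-1]
s=np.vstack([cv2.resize(x,None,fx=4,fy=4,interpolation=cv2.INTER_CUBIC) for x in(a,b)])
H=max(c.shape[0],s.shape[0]); P=lambda x:cv2.copyMakeBorder(x,0,H-x.shape[0],0,0,cv2.BORDER_CONSTANT)
o=np.hstack([P(c),P(s)]);print(o.shape);cv2.imwrite('pics/crop1.png',o)
print(toworld(f,[[236,147],[168,180],[317,156],[248,172],[240,115],[267,213],[318,213]],.0225))
for n,p in dict(m=[[249,114],[257,120],[229,182],[212,175]]).items():
    print(toworld(f,p,.018))
```

```text
(570, 640, 3)
[[ 0.57756025 -0.19731046  0.0225    ]
 [ 0.48642561 -0.02107551  0.0225    ]
 [ 0.55443774 -0.41189512  0.0225    ]
 [ 0.50951882 -0.22991075  0.0225    ]
 [ 0.66735841 -0.20662154  0.0225    ]
 [ 0.40117224 -0.28006377  0.0225    ]
 [ 0.40213101 -0.41152495  0.0225    ]]
[[ 0.67214075 -0.23074448  0.018     ]
 [ 0.65520184 -0.25251073  0.018     ]
 [ 0.48326758 -0.18029218  0.018     ]
 [ 0.5017947  -0.13521641  0.018     ]]
```

View pics/crop1.png

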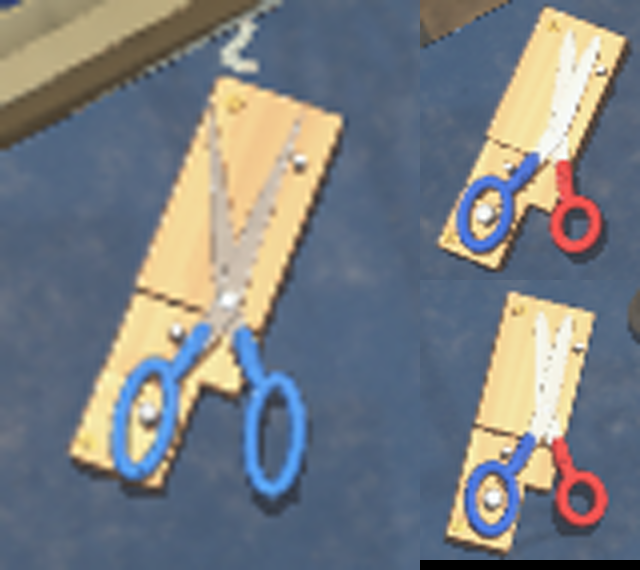

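The middle pair is the long one: it has slim blades and elongated loops, and is longer than the others. In the crop its post is at (148,412), its pins at (177,333) and (300,162), its rivet at (229,300), and its free loop around (275,433). The red/blue pairs are the short ones.

```bash
cat >> h.py <<'E'
def frame(f,pix):
    """pix: post,pin1,pin2 pixels -> long_pair origin xy, yaw, residuals (mm)"""
    W=np.array([toworld(f,p,z)[0,:2] for p,z in zip(pix,(.031,.028,.028))])
    L=np.array([[-64,15],[-22,16],[70,-7]])/1e3
    a,b=L-L.mean(0),W-W.mean(0)
    yaw=np.arctan2((a[:,0]*b[:,1]-a[:,1]*b[:,0]).sum(),(a*b).sum())
    R=np.array([[np.cos(yaw),-np.sin(yaw)],[np.sin(yaw),np.cos(yaw)]])
    o=W.mean(0)-R@L.mean(0)
    return o,yaw,R,((L@R.T+o-W)*1e3).round(1)
E
python3 - <<'E'
from h import *
f=dict(np.load('top.npz'))
k=lambda x,y:[200+(x+.5)/6-.5,100+(y+.5)/6-.5]
o,yaw,R,res=frame(f,[k(148,412),k(177,333),k(300,162)])
print(o,np.degrees(yaw),res)
piv=o+R@[-.002,0]; print('piv',piv,'seen',toworld(f,k(229,300),.027))
hsv=cv2.cvtColor(f['image'],cv2.COLOR_RGB2HSV)
m=((hsv[...,1]>120)&(hsv[...,2]>150)&(abs(hsv[...,0].astype(int)-106)<12)).astype(np.uint8)
m[:, :238]=0;m[:,256:]=0;m[:160]=0;m[:188]=m[:188];m[188:]=0
c=cv2.findContours(m,0,2)[0];c=max(c,key=cv2.contourArea)
e=cv2.fitEllipse(c);print(e)
P=toworld(f,e[0],.0225)[0,:2];print('loop',P)
l=R.T@(P-piv);print('rel pivot',l*1e3,np.linalg.norm(l)*1e3,'expect',np.hypot(62,15))
print('angle',np.arctan2(l[1],l[0]),np.arctan2(-15,-62),'open',np.arctan2(l[1],l[0])-np.arctan2(-15,-62))
print('shut',piv+R@[-.062,-.015])
E
```

```text
[ 0.57011171 -0.20287976] -19.84702219402504 [[-2.   1. ]
 [ 1.3 -0.6]
 [ 0.8 -0.4]]
piv [ 0.5682305  -0.20220074] seen [[ 0.56911739 -0.20226741  0.027     ]]
((244.945556640625, 170.75936889648438), (9.93520450592041, 22.321447372436523), 176.56381225585938)
loop [ 0.51281051 -0.22185417]
rel pivot [-45.45564326 -37.30169969] 58.80163521671325 expect 63.788713735268246
angle -2.4544058416308503 -2.9042184066166223 open 0.44981256498577205
shut [ 0.5048205  -0.19526016]
```

```bash
cat >> h.py <<'E'
from scipy.spatial.transform import Rotation as Ro
def rel(p,yaw_deg=None):
    """shift (mm) and turn (rad) in tool axes, from measured pose to p with tool x at yaw, z down"""
    o=r.get_obs(); T=Ro.from_rotvec(o['orientation'])
    s=T.inv().apply(np.array(p)-o['tcp_pos'])*1e3
    a=np.zeros(3)
    if yaw_deg is not None:
        G=Ro.from_euler('z',yaw_deg,degrees=True)*Ro.from_euler('x',np.pi); a=(T.inv()*G).as_rotvec()
    return s.round(1),a.round(3)
E
python3 -c "
from h import *
print(rel([.505,-.29,.16],75))"
```

```text
(array([ 402.4, -253.3,   70.8]), array([-2.000e-03, -1.000e-03, -1.022e+00]))
```

>>> {"op": "step_arm", "data": {"moves": [[40,-25,7,0,0,-0.1,0],[80,-51,14,0,0,-0.2,0],[120,-76,21,0,0,-0.3,0],[160,-101,28,0,0,-0.41,0],[200,-127,35,0,0,-0.51,0],[240,-152,42,0,0,-0.61,0],[280,-177,50,0,0,-0.71,0],[320,-203,57,0,0,-0.82,0]], "grip_force": 20}}

```text
clock: 0.9
tcp_pos: [0.4412, -0.3606, 0.1738]
orientation: [-2.669, -1.656, 0.0]
contact_force: [-0.1, -0.4, 0.7]
grip_width: 0.0001
gripper_force: 0.0
```

```bash
python3 -c "
from h import *
print(r.get_obs()['tcp_pos'],rel([.505,-.29,.16],75))"
```

```text
[ 0.44115092 -0.36064185  0.17380911] (array([91.6, 25.8, 13.8]), array([-0.   ,  0.   , -0.198]))
```

>>> {"op": "step_arm", "data": {"moves": [[30,8,5,0,0,-0.07,0],[60,17,9,0,0,-0.14,0],[91,26,14,0,0,-0.2,0],[91,26,14,0,0,-0.2,0],[91,26,14,0,0,-0.2,0]]}}

```text
clock: 1.4
tcp_pos: [0.5044, -0.2918, 0.1598]
orientation: [-2.493, -1.911, 0.001]
contact_force: [-1.0, -0.2, -0.4]
grip_width: 0.0001
gripper_force: 0.0
```

Run:
```python
from h import *
o=r.get_obs();print(o['tcp_pos'],o['orientation'])
f=grab('wrist'); g=f['image'][:,:,::-1].copy(); cv2.imwrite('pics/w1.png',g)
R,_=cv2.Rodrigues(f['rvec']);print(-R.T@f['tvec'].ravel(),R[2])
for p in [[.5085,-.2225,.0225],[.568,-.202,.027],o['tcp_pos']]: print(topix(f,[p]))
```

```text
[ 0.50441929 -0.29180545  0.1597929 ] [-2.49252825e+00 -1.91061376e+00  7.07629978e-04]
[ 0.52192275 -0.22924433  0.30298846] [-0.06841516 -0.24913629 -0.9660489 ]
[[237.17585891  95.69449483]]
[[304.48579116  47.67919013]]
[[254.06227622 245.30425464]]
```

View pics/w1.png

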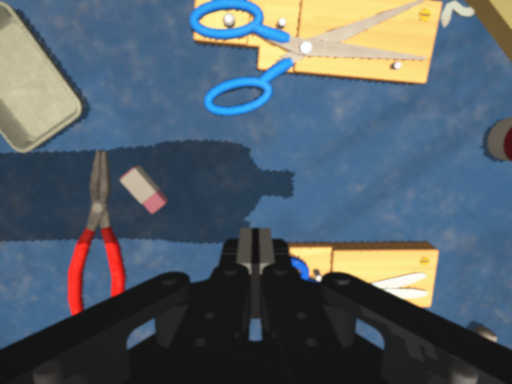

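The wrist view shows the post at (229,20), pins at (281,22) and (397,66), the rivet at (306,47) and the free loop around (238,96), all matching the prediction. The short pair's board starts at about (285,243).

Run:
```python
from h import *
f=dict(np.load('wrist.npz'))
o,yaw,R,res=frame(f,[[229,20],[281,22],[397,66]])
print(o,np.degrees(yaw),res)
piv=o+R@[-.002,0]; print('piv',piv,'seen',toworld(f,[306,47],.027))
hsv=cv2.cvtColor(f['image'],cv2.COLOR_RGB2HSV)
m=((hsv[...,1]>150)&(hsv[...,2]>170)&(abs(hsv[...,0].astype(int)-106)<12)).astype(np.uint8)
m[:72]=0;m[120:]=0;m[:,:200]=0;m[:,272:]=0
c=max(cv2.findContours(m,0,2)[0],key=cv2.contourArea)
e=cv2.fitEllipse(c);print(e)
P=toworld(f,e[0],.0225)[0,:2];l=R.T@(P-piv)
print('loop',P,'rel',l*1e3,np.linalg.norm(l)*1e3,'open',np.arctan2(l[1],l[0])-np.arctan2(-15,-62))
print('fixed loop outer / free outer low edge',toworld(f,[[238,115]],.0225))
S=piv+R@[-.062,-.015];n=R@[0,1.];print('shut',S,'tcp end',S-n*.025)
print('short board left corner',toworld(f,[[288,243],[437,243]],.018),'eraser',toworld(f,[[143,190]],.013))
for p in ([.513,-.275,.1],[.513,-.275,.013]):print(rel(p,75))
```

```text
[ 0.57113396 -0.20364109] -19.63165738133441 [[-1.9  1.3]
 [ 0.9 -1.1]
 [ 1.  -0.3]]
piv [ 0.56925021 -0.20296914] seen [[ 0.56922336 -0.20183033  0.027     ]]
((239.38546752929688, 94.62071990966797), (36.52666091918945, 73.78469848632812), 73.19620513916016)
loop [ 0.51044082 -0.22216238] rel [-48.9425268  -37.83588255] 61.862144632685194 open 0.420727423386547
fixed loop outer / free outer low edge [[ 0.5050043  -0.23726394  0.0225    ]]
shut [ 0.50581457 -0.19626696] tcp end [ 0.49741527 -0.21981375]
short board left corner [[ 0.5177229  -0.35961631  0.018     ]
 [ 0.64950376 -0.39502556  0.018     ]] eraser [[ 0.40457349 -0.27848799  0.013     ]]
(array([19.8,  4.3, 59.9]), array([-0.001,  0.   , -0.003]))
(array([ 19.9,   4.4, 146.9]), array([-0.001,  0.   , -0.003]))
```

>>> {"op": "step_arm", "data": {"moves": [[20,4,30,0,0,0,0],[20,4,65,0,0,0,0],[20,4,100,0,0,0,0],[20,4,125,0,0,0,0],[20,4,140,0,0,0,0],[20,4,147,0,0,0,0],[20,4,147,0,0,0,0],[20,4,147,0,0,0,0]]}}

```text
clock: 2.25
tcp_pos: [0.5142, -0.2749, 0.0144]
orientation: [2.494, 1.908, 0.001]
contact_force: [0.3, -0.2, 0.2]
grip_width: -0.0002
gripper_force: 0.0
```

Run:
```python
from h import *
o=r.get_obs();print(o['tcp_pos'],o['contact_force'])
f=grab('wrist'); cv2.imwrite('pics/w2.png',f['image'][:,:,::-1])
print(rel([.4974,-.2198,.013],75), rel([.511,-.25,.013]))
```

```text
[ 0.51420998 -0.27489072  0.01440917] [ 0.25936621 -0.24795053  0.18395676]
(array([ 48.7, -30.8,   1.5]), array([ 0.002,  0.   , -0.003])) (array([23.1, -9.8,  1.6]), array([0., 0., 0.]))
```

View pics/w2.png

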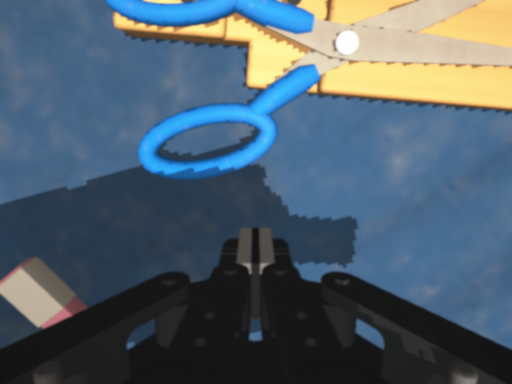

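>>> {"op": "step_arm", "data": {"moves": [[6,-12,1,0,0,0,0],[12,-18,1,0,0,0,0],[18,-20,1,0,0,0,0],[22,-21,1,0,0,0,0],[25,-22,1,0,0,0,0],[28,-23,1,0,0,0,0],[31,-24,1,0,0,0,0],[34,-25,1,0,0,0,0]]}}

```text
clock: 3.1
tcp_pos: [0.4978, -0.2351, 0.0122]
orientation: [-2.495, -1.909, 0.001]
contact_force: [-1.4, -2.4, -0.4]
grip_width: -0.0001
gripper_force: 1.3
```

Run:
```python
from h import *
o=r.get_obs();print(o['tcp_pos'],o['contact_force'])
print(rel([.4974,-.2198,.013]))
```

```text
[ 0.49776963 -0.23512769  0.01215718] [-1.37089806 -2.40528456 -0.43605956]
(array([14.7, -4.4, -0.8]), array([0., 0., 0.]))
```

Contact at about 2.5 N. I'll continue slowly.

>>> {"op": "step_arm", "data": {"moves": [[2,-1,0,0,0,0,0],[4,-1,0,0,0,0,0],[6,-2,0,0,0,0,0],[8,-2,0,0,0,0,0],[9,-3,0,0,0,0,0],[10,-3,0,0,0,0,0],[10,-3,0,0,0,0,0]]}}

```text
clock: 3.8
tcp_pos: [0.4978, -0.2242, 0.0122]
orientation: [-2.494, -1.91, 0.0]
contact_force: [-4.7, -0.9, 0.4]
grip_width: 0.0001
gripper_force: 1.6
```

Run:
```python
from h import *
o=r.get_obs();print(o['tcp_pos'],o['contact_force'])
print(rel([.4974,-.2198,.013]))
f=grab('wrist'); cv2.imwrite('pics/w3.png',f['image'][:,:,::-1])
```

```text
[ 0.49776667 -0.22419479  0.01222202] [-4.7385785  -0.91789795  0.37569844]
(array([ 4.1, -1.5, -0.8]), array([0., 0., 0.]))
```

View pics/w3.png

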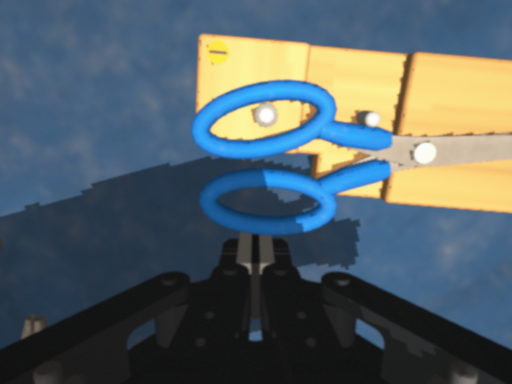

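The loops still gap by about 10–15 px (5–7 mm) near (255,165). Continuing.

>>> {"op": "step_arm", "data": {"moves": [[1,0,0,0,0,0,0],[2,-1,0,0,0,0,0],[3,-1,0,0,0,0,0],[4,-1,0,0,0,0,0],[4,-1,0,0,0,0,0]]}}

```text
clock: 4.35
tcp_pos: [0.4984, -0.2201, 0.0124]
orientation: [2.494, 1.91, 0.001]
contact_force: [0.5, 0.4, -0.1]
grip_width: -0.0
gripper_force: 0.3
```

>>> {"op": "step_arm", "data": {"moves": [[1,0,0,0,0,0,0],[1,0,0,0,0,0,0],[2,0,0,0,0,0,0],[2,0,0,0,0,0,0]]}}

```text
clock: 4.75
tcp_pos: [0.4983, -0.2183, 0.0122]
orientation: [-2.494, -1.909, 0.001]
contact_force: [-2.0, -1.3, 0.5]
grip_width: -0.0
gripper_force: 0.9
```

Run:
```python
from h import *
o=r.get_obs();print(o['tcp_pos'],o['contact_force'])
f=grab('wrist'); g=f['image'][60:260,160:460,::-1]; cv2.imwrite('pics/w4.png',cv2.resize(g,None,fx=2.5,fy=2.5))
```

```text
[ 0.49830599 -0.21834185  0.01221871] [-2.03767415 -1.25333798  0.47270948]
```

View pics/w4.png

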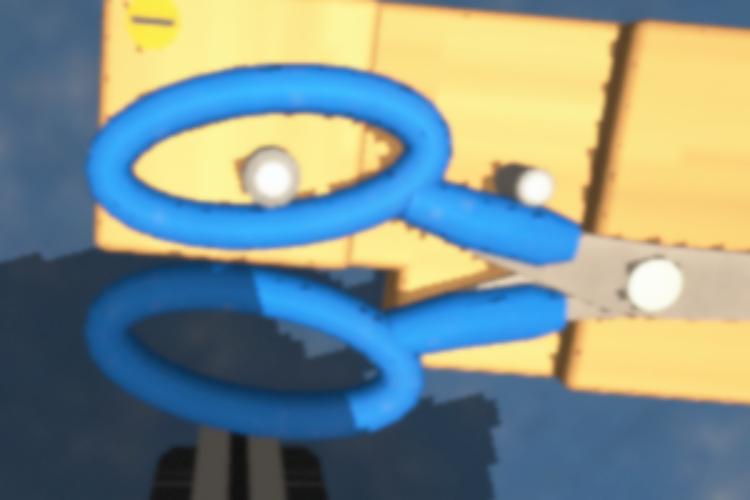

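The gap is down to about 3 mm. Next, small pushes while watching for the force to rise.

>>> {"op": "step_arm", "data": {"moves": [[1,0,0,0,0,0,0],[1,0,0,0,0,0,0],[2,0,0,0,0,0,0],[2,0,0,0,0,0,0]]}}

```text
clock: 5.2
tcp_pos: [0.4987, -0.2168, 0.0122]
orientation: [-2.495, -1.909, 0.001]
contact_force: [-2.8, -2.1, -0.2]
grip_width: 0.0001
gripper_force: 1.7
```

>>> {"op": "step_arm", "data": {"moves": [[1,0,0,0,0,0,0],[1,0,0,0,0,0,0],[1,0,0,0,0,0,0]]}}

```text
clock: 5.5
tcp_pos: [0.4987, -0.2164, 0.0122]
orientation: [2.495, 1.908, -0.002]
contact_force: [-3.2, -4.0, 0.7]
grip_width: -0.0002
gripper_force: 2.6
```

>>> {"op": "step_arm", "data": {"moves": [[1,0,0,0,0,0,0],[1,0,0,0,0,0,0],[1,0,0,0,0,0,0]]}}

```text
clock: 5.8
tcp_pos: [0.4987, -0.2162, 0.0122]
orientation: [2.496, 1.907, -0.003]
contact_force: [-4.5, -6.4, 0.3]
grip_width: -0.0004
gripper_force: 3.5
```

Run:
```python
from h import *
o=r.get_obs();print(o['tcp_pos'],o['contact_force'])
f=grab('wrist'); g=f['image'][60:260,160:460,::-1]; cv2.imwrite('pics/w5.png',cv2.resize(g,None,fx=2.5,fy=2.5))
```

```text
[ 0.49869531 -0.21619877  0.01217869] [-4.45580156 -6.43612127  0.28492984]
```

View pics/w5.png

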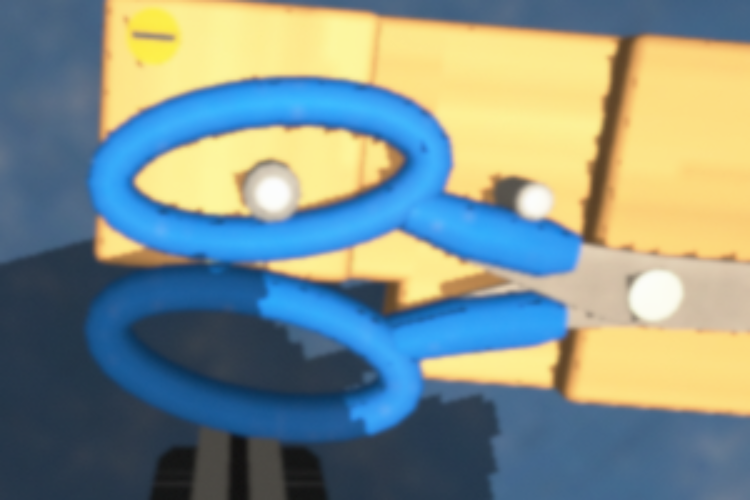

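The force rises to about 8 N with the tool stopped, and the loops touch at about (215,262), so it is shut. Drawing straight back, then up.

>>> {"op": "step_arm", "data": {"moves": [[-3,0,0,0,0,0,0],[-8,0,0,0,0,0,0],[-18,0,0,0,0,0,0],[-30,0,0,0,0,0,0],[-45,0,0,0,0,0,0],[-45,0,-25,0,0,0,0],[-45,0,-60,0,0,0,0],[-45,0,-100,0,0,0,0]]}}

```text
clock: 6.65
tcp_pos: [0.4866, -0.2591, 0.1126]
orientation: [-2.494, -1.907, 0.002]
contact_force: [0.8, -0.9, -0.5]
grip_width: 0.0001
gripper_force: 0.0
```

>>> {"op": "step_arm", "data": {"moves": [[-15,0,-40,0,0,0,0],[-25,0,-50,0,0,0,0],[-25,0,-50,0,0,0,0],[-25,0,-50,0,0,0,0]]}}

```text
clock: 7.05
tcp_pos: [0.4803, -0.2823, 0.1612]
orientation: [-2.495, -1.907, 0.001]
contact_force: [-0.3, 0.4, -0.8]
grip_width: 0.0003
gripper_force: 0.0
```

Run:
```python
from h import *
o=r.get_obs();print(o['tcp_pos'],o['contact_force'])
f=grab('wrist'); R,_=cv2.Rodrigues(f['rvec'])
print(topix(f,[[.5058,-.1963,.0225],[.4972,-.2192,.0]]))
g=f['image'][:,:,::-1]
u,v=topix(f,[[.53,-.19,.0225]])[0].astype(int); y0=max(v-70,0);x0=max(u-100,0)
print(x0,y0); a=cv2.resize(g[y0:y0+140,x0:x0+200],None,fx=4,fy=4,interpolation=cv2.INTER_CUBIC); cv2.imwrite('pics/w6.png',a)
```

```text
[ 0.48033882 -0.28234936  0.1611547 ] [-0.27203742  0.36130246 -0.77226107]
[[257.31660106  67.18462981]
 [254.53014214  99.11297688]]
185 0
```

View pics/w6.png

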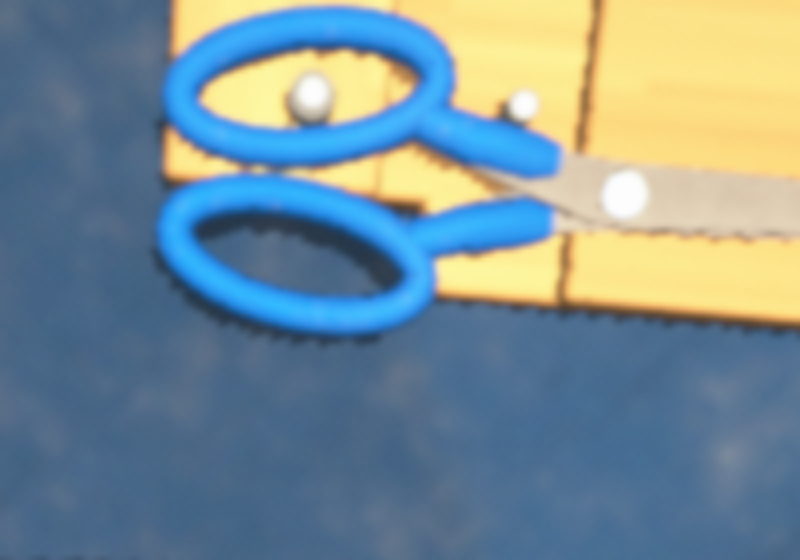

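The shut pair is seated, with the loops side by side about 2 mm apart. By the given sizes (centres at y ±15, half-width 14), 2 mm is the shut gap. I'll check it numerically.

Run:
```python
from h import *
f=grab('wrist')
k=lambda x,y:np.array([185+(x+.5)/4-.5,(y+.5)/4-.5])
hsv=cv2.cvtColor(f['image'],cv2.COLOR_RGB2HSV)
m=((hsv[...,1]>150)&(hsv[...,2]>130)&(abs(hsv[...,0].astype(int)-106)<10)).astype(np.uint8)
m[:,int(k(425,0)[0]):]=0;m[:,:220]=0;m[90:]=0
n,l,st,_=cv2.connectedComponentsWithStats(m);print(st[1:])
E=[]
for i in np.argsort(-st[1:,4])[:2]+1:
    c=max(cv2.findContours((l==i).astype(np.uint8),0,1)[0],key=len)[:,0]
    c=c[c[:,0]<k(415,0)[0]-1]
    w=toworld(f,c,.0225)[:,:2]*1e3
    e=cv2.fitEllipse(w.astype(np.float32));print(e);E.append(np.array(e[0]))
d=E[0]-E[1];print('centre dist',np.linalg.norm(d))
p=toworld(f,k(625,195),.027)[0,:2]*1e3;print('rivet',p)
a=[np.arctan2(*(x-p)[::-1])%(2*np.pi) for x in E];rr=[np.linalg.norm(x-p) for x in E];print('sep angle',abs(a[0]-a[1]),'shut expects',2*np.arctan2(15,62),rr)
```

```text
[[ 226    4   64   38 1130]
 [ 224   45   66   40 1358]]
((508.2735595703125, -194.3811798095703), (26.77750015258789, 58.823143005371094), 62.99455642700195)
((515.5015869140625, -164.94815063476562), (24.7751522064209, 47.15431213378906), 79.23664855957031)
centre dist 30.307549978295864
rivet [ 570.64170304 -199.41875408]
sep angle 0.47810741747855756 shut expects 0.4747484939463416 [np.float64(62.57125917329076), np.float64(65.02810860432123)]
```

```bash
python3 -c "
from bench import r
print(r.hand_in())"
```

```text
the job is handed in; nothing more can be done
None
```

The long pair is shut: the loops measure 30.3 mm centre to centre, against 30 mm expected when shut. The pair is still in its nest, the arm is drawn back clear, I touched nothing else, and the job is handed in at about 7 s.

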